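Put the tote tray away in its case

ROBOT

A 6-joint arm with a two-finger parallel gripper is mounted at the origin on the work surface. World frame = base frame: x ahead of the robot, y to its left, z up, the work surface at z = 0. Lengths are in mm, angles in rad, forces in N, time in s.
With the tool pointing down it reaches from about 350 to 975 mm from the base axis. Payload 7.1 kg.
Tool frame: the origin (TCP) lies between the finger pads; the fingertips stand ctrl.tip_extent ahead of it and the grasp point (between the pads) lies 3 mm ahead of it (ctrl.tip_extent is the distance from the TCP to the fingertips, in mm); z points along the fingers, y is the direction in which the jaws open and shut (so a half turn about z gives the same grasp; the last joint's range is limited). The gripper opens to 88 mm and grips with 3 to 60 N. Pads are 20 mm wide; open, the fingers measure 115 mm over their backs; the gripper's body (75 mm by 178 mm) begins 61 mm behind the grasp point.
Start: joints at [-1.223, 0.423, 1.63, -0, 1.089, -0.019], TCP at [224.16, -583.401, 244.675] pointing down, gripper open.
Joint ranges: [-3, 3], [-0.9, 2.11], [0.09, 2.58], [-1.31, 4.45], [0.11, 2.69], [-2.54, 2.54]. Speed limits (rad/s): [2.39, 2.39, 3.01, 3.14, 3.14, 3.14].

INTERFACE

Orientations are given as a rotation vector (axis times angle).
In Python, from workcell import ctrl, viewer gives the robot as it stands.
- The arm moves only by the shell command python3 -m crank 'ROWS' [OPENING]. ROWS is text: rows parted by semicolons, each of 4 numbers parted by spaces: the shift along the tool's x, y, z in mm, then the turn about the tool's z in degrees. In form: x y z spin; .... A call has 1 to 12 rows; each row is the pose to reach, as a shift and turn from the pose measured when the call began, along the tool's axes at that moment; what a row does not reach only later rows make up. A row lasts 1/8 s, in which the tool goes at most 62.5 mm and 10.7 degrees, less where a joint would pass 70% of its speed; a pose out of reach is approached as far as the arm can. A call with a gripper value outside its range is refused whole. OPENING is the closure, from 0 (fully open) to 1 (shut), set as the call begins (- or left out, the last holds). The fingers move at their own pace and stop on an object; the grip force is fixed at half the most. Time passes only in rows, so rows that repeat a pose let the fingers close. It gives the time, the measured TCP pose, the force and the opening at its end, in the units of the state.
- ctrl.get_obs(): the state, without advancing time (a new reading comes with each control period).
- viewer.get_image(name): name is "scene" or "top"; returns a dict with "color" (420x560x3 uint8, red, green, blue), "vfov" (degrees; the focal length in pixels is half the picture's height over the tangent of half this angle, whatever the lens; pixels are square), "cx", "cy" (the principal point, pixels), "extrinsics" (4x4, takes a point from camera to world coordinates). Camera axes: x right, y down, z forward; pixel columns grow to the right and rows downward; lengths in mm; the calibration is good to about 2 mm. A picture is of the moment at which its call begins. There is no depth.
- ctrl.close_job(): hands the job in, once; it reports no verdict.
The state is a dict: "t": time; "qpos": joint angles; "qvel": joint speeds; "joint_torque": joint torques, N m; "ee_pos": TCP position; "orientation": TCP orientation; "ft_force": force on the tool from outside, world axes, zero at the start; "moment": the same for the moment, N m; "width": finger opening in mm.
Only numpy, scipy, OpenCV 4.12 (cv2) and the standard library are available. Lean on these libraries where they do the work, as an engineer would, in place of code of your own. Each camera call takes 0.05 s, during which the arm holds its last target. There are 200 camera calls.

TASK

Open the lid of the wooden case until it leans back on its stop. Then pick up the handled tray with the brass bell and the two stamps standing in it, carry it level over to the case and set it down inside on the case's floor without dropping it, so that the bell and stamps are still standing in it; leave the lid open. Do not disturb the other things on the bench.

Things in the scene. Friction and masses are not known exactly. Their poses are not given: they have to be found in the camera images.
- case: Medium-brown wooden case fixed to the bench, 146 (x) by 150 (y) by 125 mm high without lid, walls and floor 8 mm, so 130 by 134 mm inside; empty. Origin: centre of its underside, on the bench. Its +x points from its front (robot side) to its hinge; z up. It stands on the left or the right, turned by up to 0.3 rad.
- lid (a joint): Hinge of the case's flat lid, rad: 0 shut, 1.95 fully open, resting on its stop (leaning back past upright). No catch and no handle; the lid (172 by 150 by 8 mm, 300 g) swings freely, falls shut when let go below about 1.55 and falls open onto the stop beyond 1.6.
- lid_hinge (a point): Hinge axis of the lid: at the top of the case's back (+x) wall, 73 mm behind the case's centre and 125 mm above the bench. The axis runs along the case's y; the front of the lid rises when it opens.
- lid_lip (a point): Middle of the lower front edge of the lid, 172 mm from the hinge axis; it moves with the lid. The shut lid stands out 26 mm in front of the case's front wall over its whole 150 mm width, with free space under this lip (underside 125 mm above the bench), so that it can be lifted from below.
- tray: Loose tote tray of pale wood, the only one with a handle: 110 by 110 mm, walls 45 mm high, walls and floor 6 mm thick, about 400 g (at most 0.95 kg with its contents). Origin: centre of its underside; z up. It fits the case square on, with 10 to 12 mm to spare on each side.
- tray_grip (a point): Middle of the tray's handle: a flat wooden rail along the tray's x, 12 mm thick in y, 83 to 105 mm above the tray's underside (this point: 94 mm), 98 mm long between two end posts; gripped from above across y. With the rail along the case's x the gripper keeps clear of the open lid.
- bell: Small brass bell, 40 mm across, 50 mm high, about 200 g, standing loose in the tray. Origin: centre of its underside (6 mm above the tray's underside); z up.
- stamp_a: Hand stamp with brass foot 28 mm across and dark wooden handle, 62 mm high, 80 g, standing loose in the tray; it topples if tipped far. Origin: centre of its underside; z up.
- stamp_b: Second hand stamp, the same as the first.
- bottle: Bystander: amber glass bottle, 54 mm across, 210 mm high, standing between the case and the tray. Origin: centre of its underside.
- weight: Bystander: steel weight with a knob, 60 mm across, 60 mm high. Origin: centre of its underside.
- bin: Bystander: pale wooden open bin without a handle, 100 by 130 by 40 mm, at the back. Origin: centre of its underside.
- hammer: Bystander: hammer lying on the right, 220 mm long. Origin: under its middle.
- jar: Bystander: glass jar on the left, 68 mm across, 85 mm high. Origin: centre of its underside.
- screwdriver: Bystander: screwdriver lying crosswise in the middle of the near side, 190 mm long. Origin: under its middle.
- tape: Bystander: roll of green tape lying flat, 90 mm across, 25 mm high, far right. Origin: centre of its underside.
Things that resemble listed ones, but are neither listed nor needed, are in the scene too. What is shaped like the tray but black or green is not meant.

How it is judged (in metres and radians):
On the way, in this order (a step that is already met when the one before it is completed fails the run):
1. the lid rests open on its stop (past 1.85 rad) (value of joint lid above 1.85 rad), for 0.3 s.
2. the tray is lifted clear of the bench (50 mm), level (height (world z) of tray above 0.05 m and angle between tray's own z axis and vertical below 0.2 rad), for 0.2 s.
At the end, for the whole second after the job is handed in: The lid is open on its stop (past 1.85 rad); the tray stands at rest on the case's floor (within 30 mm of the case's centre, underside below 15 mm in the case, tilt under 0.06 rad); the bell and both stamps stand upright (within 0.15 rad) on the tray's floor (value of joint lid above 1.85 rad and horizontal distance between tray and case below 0.03 m and z of tray in the frame of case below 0.015 m and angle between tray's own z axis and vertical below 0.06 rad and linear speed of tray below 0.02 m/s and angle between each of bell, stamp_a, stamp_b's own z axis and vertical below 0.15 rad and z of bell in the frame of tray between 0 and 0.014 m and horizontal distance between each of bell, stamp_a, stamp_b and tray below 0.075 m and z of stamp_a in the frame of tray between 0 and 0.014 m and z of stamp_b in the frame of tray between 0 and 0.014 m); the robot touches nothing.
It fails at once if the tray is tipped by more than 0.3 rad (17 degrees) (angle between tray's own z axis and vertical above 0.3 rad).
It fails at once if the tray is dropped: falling at over 0.5 m/s with no finger on it (linear speed of tray above 0.5 m/s and contact force between the fingers and tray below 0.05 N).
It fails at once if another thing on the bench (bottle, weight, bin, hammer, jar, screwdriver, tape) is moved by more than 30 mm (distance of any of bottle, weight, bin, hammer, jar, screwdriver, tape from where it was at the start of the episode above 0.03 m).
It also fails if it takes over 72 s, if anything falls off the work surface, if the arm or the gripper's body presses on something with over 40 N, if the wrist force passes 120 N, or if a joint passes its speed limit or range.

## Working session

There is one attempt and no reset: what is moved stays moved. The work goes in short steps, Python scripts to look and compute and a shell command to move; the robot and the scene stay as the last step left them, time stands still between calls to the robot, and variables do not carry over. Pictures are saved under pics/ and viewed, and the job is handed in when it is done.

```bash
ls; mkdir -p pics; cat > h.py <<'E'
import numpy as np,cv2
from workcell import ctrl,viewer
def snap(cam,name):
    im=viewer.get_image(cam); np.save(f'/tmp/{cam}.npy',im,allow_pickle=True)
    cv2.imwrite(f'pics/{name}.png',im['color'][:,:,::-1]); return im
def load(cam): return np.load(f'/tmp/{cam}.npy',allow_pickle=True).item()
def pt(im,u,v,z):
    f=im['color'].shape[0]/2/np.tan(np.radians(im['vfov'])/2); T=np.array(im['extrinsics'])
    d=T[:3,:3]@np.array([(u-im['cx'])/f,(v-im['cy'])/f,1]); o=T[:3,3]
    return o+d*(z-o[2])/d[2]
def proj(im,p):
    f=im['color'].shape[0]/2/np.tan(np.radians(im['vfov'])/2); T=np.array(im['extrinsics'])
    c=T[:3,:3].T@(np.array(p)-T[:3,3]); return im['cx']+f*c[0]/c[2],im['cy']+f*c[1]/c[2]
def crop(cam,name,u0,u1,v0,v1,k):
    c=load(cam)['color'][v0:v1,u0:u1,::-1]; cv2.imwrite(f'pics/{name}.png',cv2.resize(c,None,fx=k,fy=k,interpolation=cv2.INTER_CUBIC))
E
python3 - <<'E'
from h import *
np.set_printoptions(precision=3,suppress=True)
for c in('scene','top'):
    im=snap(c,c+'0'); print(im['vfov'],im['cx'],im['cy'],im['extrinsics'])
print(ctrl.get_obs(),ctrl.tip_extent)
E
```

```text
pics
54.70487972165821 277.77841515113073 210.6211749059611 [[  -0.487    0.475   -0.733 1295.51 ]
 [   0.873    0.248   -0.42   439.095]
 [  -0.018   -0.845   -0.535  683.571]
 [   0.       0.       0.       1.   ]]
53.63050519369334 278.2077800552068 211.04475368826718 [[  -0.019   -0.995    0.096  363.301]
 [  -1.       0.017   -0.021   14.7  ]
 [   0.019   -0.096   -0.995 1455.25 ]
 [   0.       0.       0.       1.   ]]
{'t': 0.1, 'qpos': array([-1.223,  0.424,  1.631,  0.   ,  1.089, -0.019]), 'qvel': array([-0.   , -0.002, -0.002,  0.001, -0.001, -0.002]), 'joint_torque': array([ -0.   , -54.562, -27.432,   0.064,   0.019,  -0.   ]), 'ee_pos': array([ 223.995, -582.978,  243.971]), 'orientation': array([-3.088, -0.573,  0.   ]), 'ft_force': array([-0.359, -0.133, -0.206]), 'moment': array([ 0.005, -0.007,  0.006]), 'width': 87.86776819814071} 22.0
```

View pics/scene0.png

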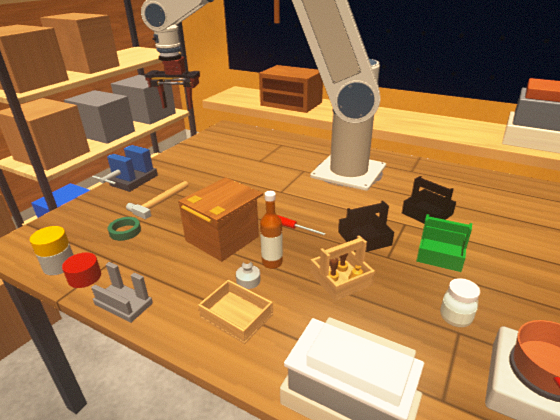

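View pics/top0.png

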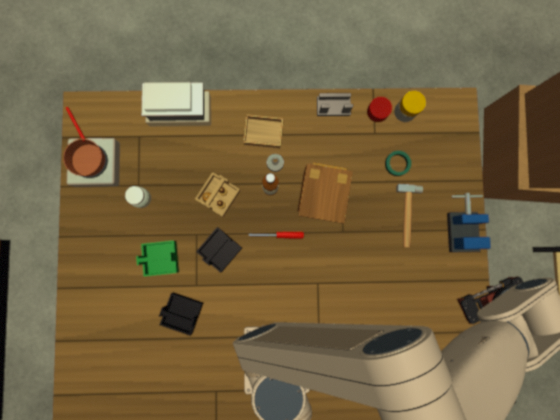

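Candidates for the tray (top view): a pale one with a handle at (217,195), black ones at (219,249) and (181,313), a green one at (159,258), and the pale bin with no handle at (264,131). I choose (217,195). The case is at (325,192), with the hinge side toward the top of the picture. I'll check both in close crops.

```bash
python3 - <<'E'
from h import *
crop('top','c1',190,360,150,250,4.7)
crop('scene','c2',170,390,170,300,3.6)
E
```

```text
(no output)
```

View pics/c1.png

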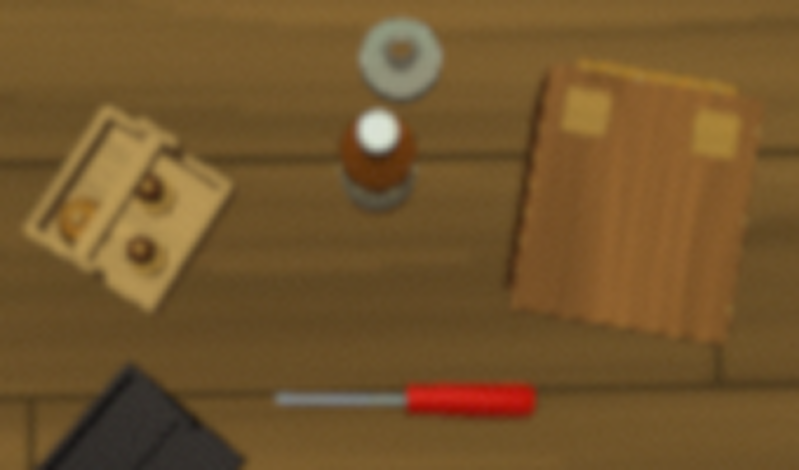

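View pics/c2.png

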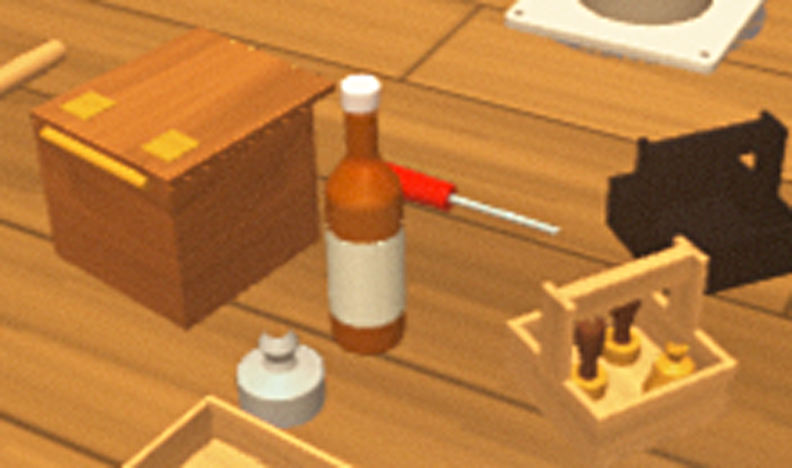

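The crops confirm the pale tray, with the rail running from about c1 (158,132) to (85,262), a bell at (78,217) and stamps at (150,190) and (140,250). The lid corners in c1 are (548,65), (762,100), (722,343) and (512,308).

```bash
cat >> h.py <<'E'
def cp(im,a,z,k=4.7,u0=190,v0=150): return pt(im,u0+(a[0]+.5)/k-.5,v0+(a[1]+.5)/k-.5,z)
E
python3 - <<'E'
from h import *
np.set_printoptions(precision=1,suppress=True)
im=load('top')
L=np.array([cp(im,a,133) for a in[(548,65),(762,100),(722,343),(512,308)]]);print(L,L.mean(0))
for i in range(4): e=L[(i+1)%4]-L[i];print(np.linalg.norm(e),np.arctan2(e[1],e[0]))
print('tray')
L=np.array([cp(im,a,45) for a in[(108,105),(235,185),(152,313),(22,230)]]);print(L,L.mean(0))
for i in range(4): e=L[(i+1)%4]-L[i];print(np.linalg.norm(e),np.arctan2(e[1],e[0]))
print('rail',cp(im,(158,132),105),cp(im,(85,262),105))
print('bottle top',cp(im,(378,130),210),'weight',cp(im,(400,58),40),'scr',cp(im,(275,400),8),cp(im,(535,400),10))
o=ctrl.get_obs()
from scipy.spatial.transform import Rotation as R
print(o['ee_pos'],R.from_rotvec(o['orientation']).as_matrix())
E
```

```text
[[ 643.5 -106.2  133. ]
 [ 616.7 -253.3  133. ]
 [ 449.5 -219.9  133. ]
 [ 475.9  -77.4  133. ]] [ 546.4 -164.2  133. ]
149.458151652798 -1.750668274964168
170.5171785261388 2.944477823916626
144.919843701084 1.3874824320044452
170.00054607670748 -0.17046534217433204
tray
[[637.3 208.2  45. ]
 [576.8 116.2  45. ]
 [484.4 177.1  45. ]
 [546.4 270.7  45. ]] [561.2 193.1  45. ]
110.07625246927451 -2.1526765456979624
110.70034367765571 2.559413834680124
112.32902783289148 0.9856233311166421
110.35412880300514 -0.602589773795522
rail [606.  165.2 105. ] [515.5 216.3 105. ]
bottle top [586.2  11.8 210. ] weight [670.1  -5.7  40. ] scr [421.4  91.    8. ] [ 417.7 -101.4   10. ]
[ 224. -583.  244.] [[ 0.9  0.4 -0. ]
 [ 0.4 -0.9  0. ]
 [ 0.  -0.  -1. ]]
```

```bash
cat >> h.py <<'E'
from scipy.spatial.transform import Rotation as R
C=np.array([559.2,-166.6]); CY=-0.184
def cw(x,y=0.,z=0.): c,s=np.cos(CY),np.sin(CY); return np.array([C[0]+c*x-s*y,C[1]+s*x+c*y,z])
def go(*targets):
    o=ctrl.get_obs(); M=R.from_rotvec(o['orientation']).as_matrix(); y0=np.arctan2(M[1,0],M[0,0])
    for p,yaw in targets:
        d=M.T@(np.array(p)-o['ee_pos']); s=-(yaw-y0); s=(s+np.pi)%(2*np.pi)-np.pi
        print('go',np.round(d,1),'spin',round(np.degrees(s),1))
    print('t',o['t'],'pos',o['ee_pos'].round(1),'yaw',round(y0,3),'tilt',round(np.arccos(min(1,-M[2,2])),4),'F',np.round(o['ft_force'],1),'w',round(o['width'],1),'q6',o['qpos'].round(2))
E
python3 -c "
from h import *
go((cw(-145,0,230),CY),(cw(-145,0,127),CY))"
```

```text
go [ 338.7 -344.3   14.5] spin 31.6
go [ 338.7 -344.2  117.5] spin 31.6
t 0.1 pos [ 224. -583.  244.] yaw 0.367 tilt 0.0014 F [-0.4 -0.1 -0.2] w 87.9 q6 [-1.22  0.42  1.63  0.    1.09 -0.02]
```

```bash
python3 -m crank '42 -43 0 4;85 -86 2 8;127 -129 4 12;170 -172 6 16;212 -215 8 20;254 -258 10 24;297 -301 12 28;339 -344 14 31.6;339 -344 14 31.6;339 -344 65 31.6;339 -344 117 31.6;339 -344 117 31.6' 1; python3 -c "
from h import *
snap('scene','s1');snap('top','t1')
crop('scene','s1c',150,350,120,270,4)
go((cw(-109,0,127),CY),(cw(-105,0,127),CY))"
```

```text
t: 1.6
ee_pos: [414.0, -140.0, 124.7]
orientation: [-3.125, 0.29, 0.014]
ft_force: [-0.4, -0.5, 0.3]
width: 0.5
go [35.5 -0.8  1. ] spin -0.1
go [39.5 -0.8  1. ] spin -0.1
t 1.7 pos [ 417.  -140.9  128.1] yaw -0.186 tilt 0.0017 F [-0.1  0.5  0.8] w 0.5 q6 [-0.35  0.35  2.11  0.    0.68  1.4 ]
```

View pics/s1c.png

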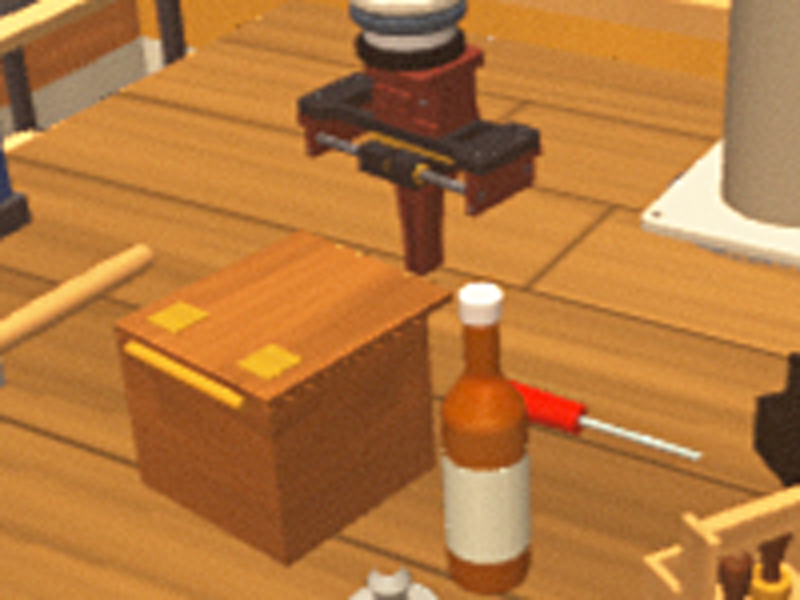

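View pics/t1.png

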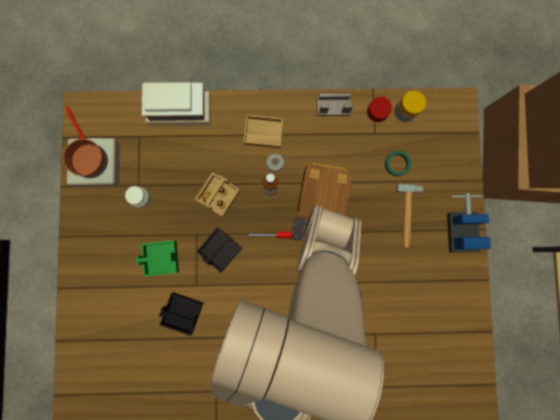

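The closed fingers stand in front of the lip, at about s1c (422,270). Next I press gently.

```bash
python3 -m crank '15 0 0 0;28 0 0 0;34 0 0 0;38 0 0 0;40 0 0 0;40 0 0 0' 1; python3 -c "
from h import *
go((cw(-105,0,127),CY))"
```

```text
t: 2.45
ee_pos: [452.8, -147.3, 127.5]
orientation: [-3.125, 0.29, 0.014]
ft_force: [-11.6, 0.8, 8.7]
width: 0.2
go [ 3.1 -0.5  0.5] spin -0.1
t 2.45 pos [ 452.8 -147.3  127.5] yaw -0.185 tilt 0.0093 F [-11.6   0.8   8.7] w 0.2 q6 [-0.34  0.4   2.03  0.    0.73  1.42]
```

Contact at about 11 N. Now I lift along the arc with a little overpress.

```bash
python3 -m crank '5 0 0 0;6 0 -5 0;6 0 -10 0;7 0 -15 0;7 0 -20 0;8 0 -25 0;9 0 -30 0;10 0 -35 0;11 0 -40 0;11 0 -40 0' 1; python3 -c "
from h import *
snap('scene','s2')
crop('scene','s2c',150,350,100,250,4)
go((cw(-105,0,127),CY))"
```

```text
t: 3.7
ee_pos: [457.8, -147.9, 165.8]
orientation: [-3.123, 0.289, 0.035]
ft_force: [-15.7, 1.1, 3.2]
width: 0.4
go [-0.9 -0.  38.7] spin -0.0
t 3.75 pos [ 457.7 -147.9  165.7] yaw -0.184 tilt 0.0232 F [-16.5   0.5   2.7] w 0.9 q6 [-0.34  0.34  1.99 -0.    0.84  1.42]
```

View pics/s2c.png

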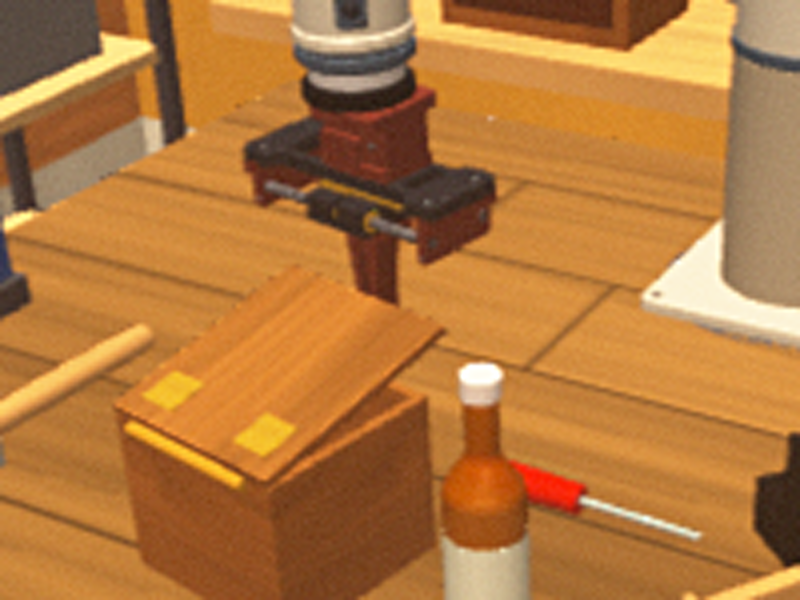

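The lid is rising (front edge lifted about 40 mm), so I continue along the arc.

```bash
python3 -m crank '6 0 -3 0;8 0 -11 0;11 0 -22 0;15 0 -32 0;20 0 -42 0;26 0 -52 0;33 0 -62 0;40 0 -72 0;49 0 -82 0;49 0 -82 0' 1; python3 -c "
from h import *
snap('scene','s3')
crop('scene','s3c',150,350,60,210,4)
go((cw(-105,0,127),CY))"
```

```text
t: 5.0
ee_pos: [506.5, -157.2, 247.6]
orientation: [-3.123, 0.289, 0.039]
ft_force: [-8.9, 0.8, 7.9]
width: 0.4
go [-4.790e+01 -1.000e-01  1.215e+02] spin -0.0
t 5.05 pos [ 506.1 -157.2  247.2] yaw -0.184 tilt 0.0264 F [-9.   0.9  7.8] w 0.3 q6 [-0.32  0.29  1.82 -0.    1.05  1.43]
```

View pics/s3c.png

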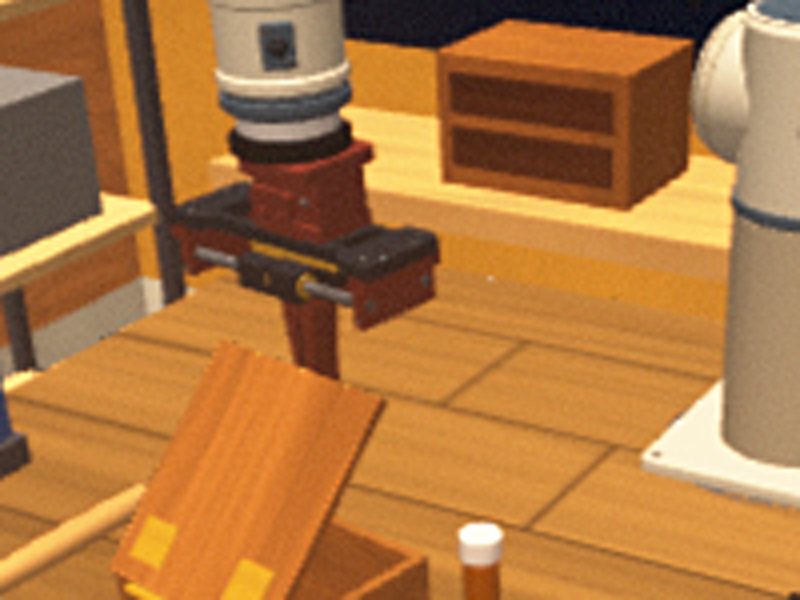

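```bash
python3 -m crank '8 0 -5 0;18 0 -12 0;30 0 -19 0;43 0 -26 0;56 0 -31 0;70 0 -34 0;84 0 -37 0;98 0 -38 0;112 0 -38 0;125 0 -38 0;138 0 -38 0;148 0 -38 0' 1;  python3 -c "
from h import *
snap('scene','s4');snap('top','t4')
go((cw(-145,0,290),CY))"
```

```text
t: 6.55
ee_pos: [653.4, -184.7, 281.1]
orientation: [-3.123, 0.288, 0.041]
ft_force: [-0.2, -0.5, 0.1]
width: 0.3
go [-241.1   -0.5   -2.7] spin -0.0
t 6.65 pos [ 653.4 -184.7  281. ] yaw -0.184 tilt 0.0262 F [ 0.6 -0.6  0.4] w 0.4 q6 [-0.29  0.48  1.45 -0.    1.24  1.46]
```

View pics/s4.png

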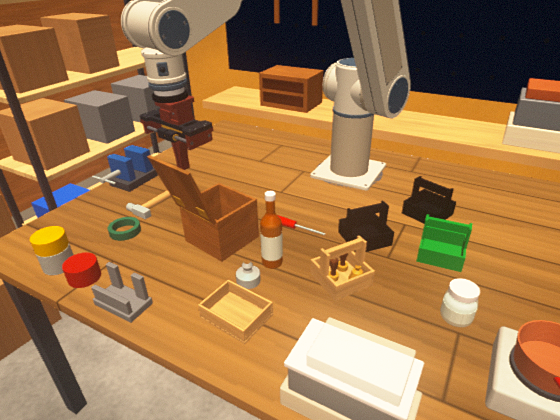

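The lid leans back on its stop (scene: lid leaf about (185,190)) and there is no contact force. Next I lift away and go to the tray, gripping with a half turn to stay clear of the joint-6 limit.

```bash
python3 -c "
from h import *
crop('top','t4c',190,390,120,250,4)
go((cw(40,0,330),CY),((561,192,330),2.554))"
```

```text
go [-57.2  -0.6 -47.5] spin -0.0
go [-161.1 -353.5  -43.9] spin -156.9
t 6.65 pos [ 653.4 -184.7  281. ] yaw -0.184 tilt 0.0262 F [ 0.6 -0.6  0.4] w 0.4 q6 [-0.29  0.48  1.45 -0.    1.24  1.46]
```

View pics/t4c.png

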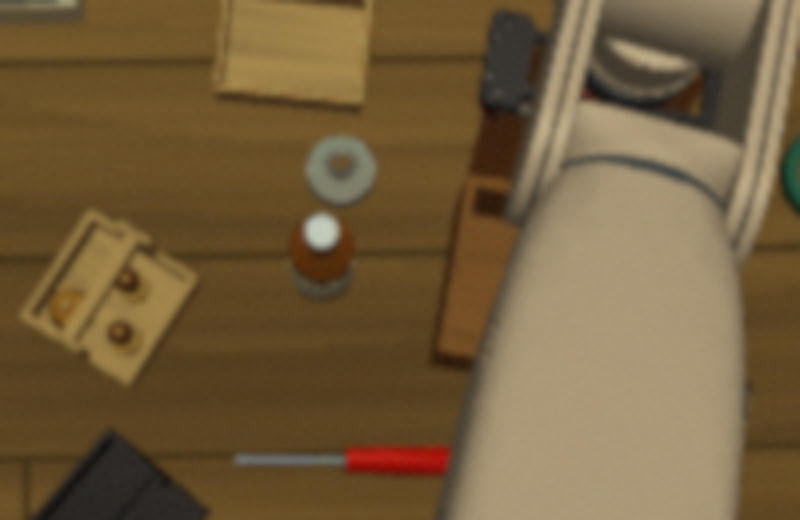

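```bash
python3 -m crank '-30 0 -30 -10;-57 -5 -48 -20;-72 -40 -48 -30;-84 -80 -47 -40;-96 -120 -47 -50;-108 -160 -46 -60;-120 -200 -46 -70;-130 -240 -45 -80;-140 -280 -45 -90;-150 -315 -44 -100;-156 -340 -44 -110;-161 -354 -44 -120' 0.0;  python3 -c "
from h import *
snap('scene','s5');snap('top','t5')
go(((561,192,330),2.554),((561,192,160),2.554))"
```

```text
t: 8.15
ee_pos: [560.6, 193.8, 330.2]
orientation: [-1.791, -2.551, 0.013]
ft_force: [-0.1, -0.1, -0.7]
width: 88.0
go [-1.7 -0.2  0.2] spin -36.7
go [ -4.3   3.4 170.1] spin -36.7
t 8.25 pos [560.6 193.7 330.2] yaw 1.913 tilt 0.0264 F [-0.2 -0.3 -0.1] w 87.7 q6 [ 0.31  0.3   1.61  0.02  1.26 -0.04]
```

View pics/t5.png

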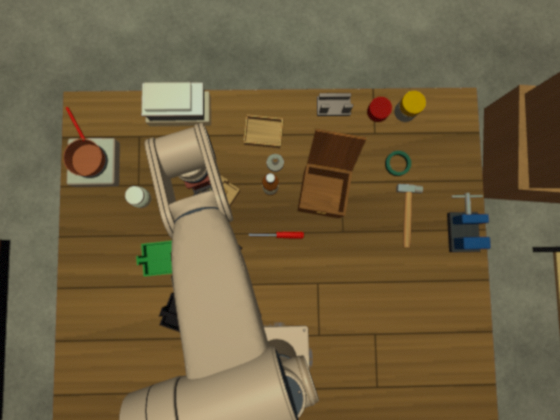

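View pics/s5.png

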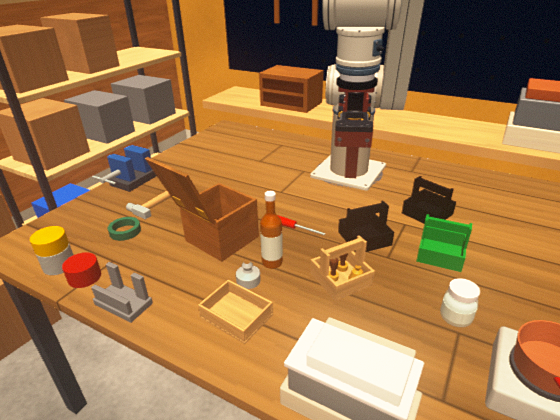

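The lid is on its stop and the case's opening is visible (top: about (325,190)). I use this view to refine the case centre and rail while finishing the spin above the tray.

```bash
python3 -m crank '-1 0 20 -10;-2 0 50 -20;-3 1 80 -30;-4 2 110 -36.7;-4 3 120 -36.7;-4 3 120 -36.7'; python3 -c "
from h import *
crop('top','t5c',290,380,120,225,5.7)
snap('scene','s6'); crop('scene','s6c',290,390,190,300,5.4)
im=load('scene')
c,s=np.cos(-.588),np.sin(-.588)
for d in(-49,49):
  for y in (-6,6):
    print(d,y,[round((a-b)*5.4) for a,b in zip(proj(im,(561+c*d-s*y,192+s*d+c*y,105)),(290,190))])
go(((561,192,101),2.554))"
```

```text
t: 9.0
ee_pos: [561.7, 191.4, 210.1]
orientation: [-0.909, -2.979, 0.001]
ft_force: [-0.4, 0.2, -1.2]
width: 88.2
-49 -6 [369, 254]
-49 6 [385, 268]
49 -6 [182, 318]
49 6 [198, 333]
go [ -1.5   0.4 109.8] spin -0.2
t 9.05 pos [562.2 191.6 210.8] yaw 2.55 tilt 0.0257 F [-0.6  0.9  0.4] w 88.0 q6 [ 0.3   0.43  1.71  0.02  1.02 -0.69]
```

View pics/t5c.png

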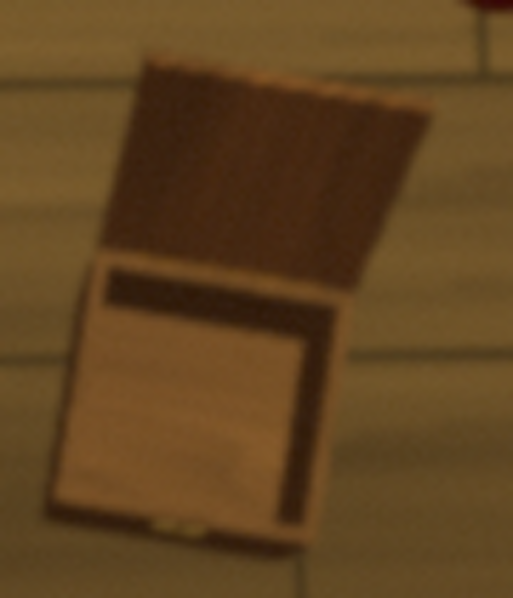

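View pics/s6c.png

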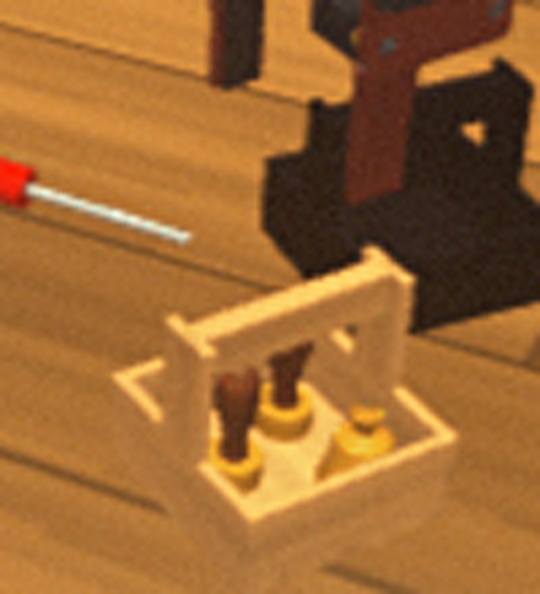

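Rail observed within about 1 px (2–3 mm) of the prediction. The fingers at s6c (235,80) and (380,200) straddle it. Descend and grip.

```bash
python3 -m crank '-1 0 30 0;-1 0 60 0;-1 0 85 0;-1 0 100 0;-1 0 110 0;-1 0 110 0;-1 0 110 0'; python3 -c "
from h import *
snap('scene','s7'); crop('scene','s7c',290,390,190,300,5.4)
im=load('top')
L=np.array([cp(im,a,125,5.7,290,120) for a in[(95,250),(352,295),(308,545),(52,505)]]);print(L,L.mean(0))
for i in range(4): e=L[(i+1)%4]-L[i];print(np.linalg.norm(e),np.arctan2(e[1],e[0]))
# model overlay
c=load('top')['color'][120:225,290:380,::-1]; c=cv2.resize(c,None,fx=5.7,fy=5.7,interpolation=cv2.INTER_CUBIC)
for hx,hy in((73,75),(65,67)):
  P=[[( (a-b+.5)*5.7) for a,b in zip(proj(im,cw(sx*hx,sy*hy,125)),(290,120))] for sx,sy in((1,1),(1,-1),(-1,-1),(-1,1))]
  cv2.polylines(c,[np.int32(P)],True,(0,255,255),1)
cv2.imwrite('pics/ov.png',c)
go(((561,192,101),2.554))"
```

```text
t: 9.93
ee_pos: [561.0, 192.1, 101.7]
orientation: [-0.908, -2.982, -0.002]
ft_force: [0.9, 0.2, -0.1]
width: 87.4
[[ 645.10970254 -107.12115034  125.        ]
 [ 616.75260652 -253.55185966  125.        ]
 [ 473.83679376 -223.40017346  125.        ]
 [ 499.07519305  -79.01739219  125.        ]] [ 558.69357397 -165.77264391  125.        ]
149.15119016110881 -1.7620839228507656
146.06181471537857 2.93366667271409
146.5720448290429 1.3977427807984701
148.71415259615566 -0.19012166584975107
go [-0.1 -0.1  0.7] spin -0.2
t 9.975 pos [561.  192.1 101.7] yaw 2.55 tilt 0.0244 F [-0.6 -0.1 -0.1] w 87.8 q6 [ 0.3   0.58  1.77  0.02  0.81 -0.69]
```

View pics/s7c.png

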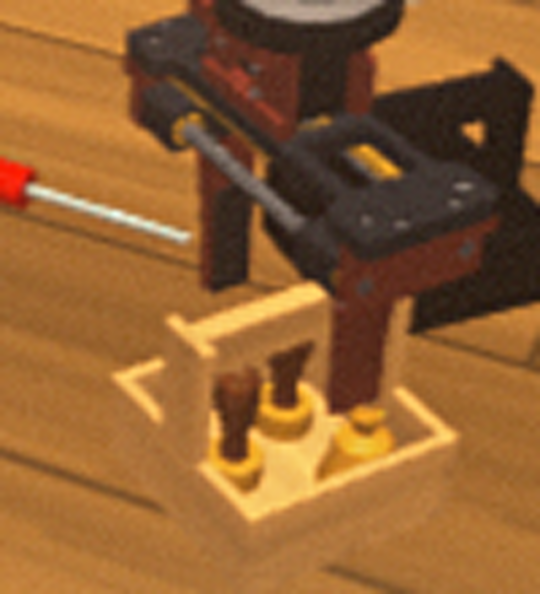

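View pics/ov.png

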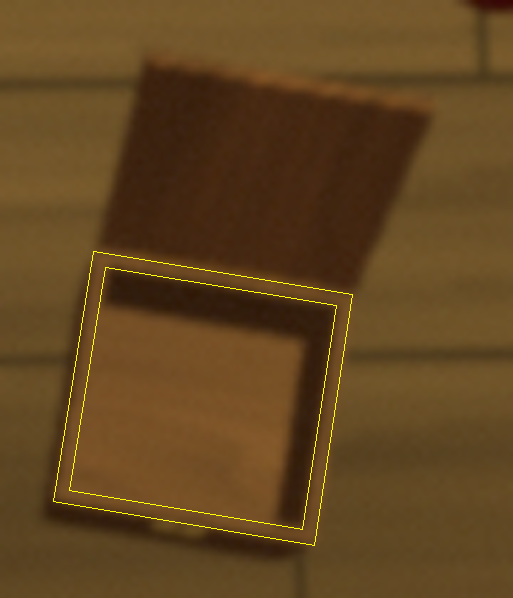

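```bash
python3 -m crank '0 0 0 0;0 0 0 0;0 0 0 0;0 0 0 0;0 0 0 0;0 0 0 0;0 0 0 0;0 0 0 0' 1 ; python3 -m crank '0 0 -2 0;0 0 -5 0;0 0 -9 0;0 0 -14 0;0 0 -20 0;0 0 -26 0;0 0 -30 0;0 0 -30 0'; python3 -c "
from h import *
snap('scene','s8'); crop('scene','s8c',290,390,170,280,5.4)
go(((561,192,330),2.554))"
```

```text
t: 10.98
ee_pos: [561.7, 192.6, 102.0]
orientation: [-0.909, -2.983, -0.004]
ft_force: [1.4, -0.3, -2.2]
width: 11.9
t: 11.98
ee_pos: [562.6, 192.4, 132.5]
orientation: [-0.909, -2.984, -0.005]
ft_force: [-0.1, -0.4, -6.8]
width: 11.8
go [   5.4   -1.8 -197.8] spin -0.2
t 12.025 pos [562.3 192.3 132.1] yaw 2.55 tilt 0.023 F [-0.6 -0.1 -7.3] w 11.6 q6 [ 0.3   0.53  1.76  0.02  0.87 -0.69]
```

View pics/s8c.png

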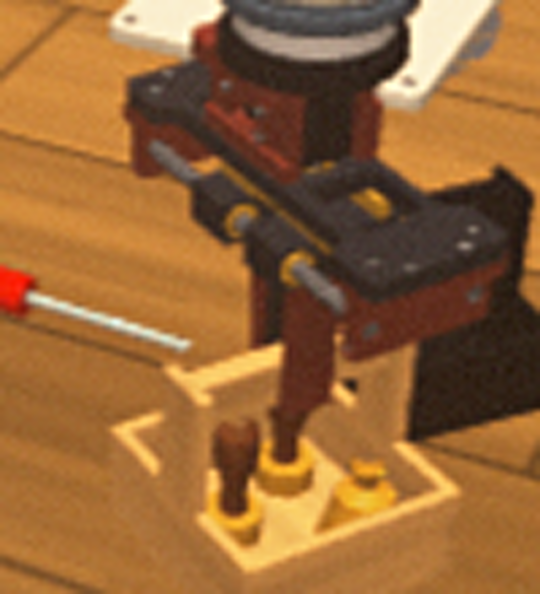

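Gripped, lifted and level, with all three pieces standing. Raise to clear the bottle.

```bash
python3 -m crank '0 0 -6 0;0 0 -18 0;1 0 -36 0;2 0 -58 0;2 0 -82 0;3 0 -107 0;4 0 -132 0;4 0 -157 0;5 -1 -180 0;5 -1 -198 0;6 -2 -210 0;6 -2 -216 0'; python3 -c "
from h import *
h=ctrl.get_obs()['ee_pos'][2]
go(((559,-166,350),2.955))"
```

```text
t: 13.52
ee_pos: [560.7, 192.0, 348.9]
orientation: [-0.909, -2.984, -0.004]
ft_force: [0.6, 0.3, -7.6]
width: 11.5
go [-198.1 -298.1   -4.4] spin -23.2
t 13.525 pos [560.7 192.  348.9] yaw 2.55 tilt 0.0228 F [ 0.6  0.3 -7.6] w 11.5 q6 [ 0.3   0.28  1.59  0.02  1.29 -0.68]
```

```bash
python3 -m crank '-3 -4 0 0;-9 -13 0 -1;-18 -27 0 -2;-29 -43 0 -3;-41 -61 0 -5;-52 -79 -1 -6;-64 -97 -1 -7.5;-75 -113 -1 -9;-85 -128 -2 -10;-92 -139 -2 -11;-97 -146 -2 -11.6;-99 -149 -2 -11.6'; python3 -c "
from h import *
go(((559,-166,350),2.955))"
```

```text
t: 15.02
ee_pos: [559.6, 12.5, 348.9]
orientation: [-0.604, -3.06, -0.008]
ft_force: [-0.6, 0.2, -6.5]
width: 11.4
go [ -67.1 -165.3   -2.8] spin -11.6
t 15.025 pos [559.6  12.5 348.9] yaw 2.752 tilt 0.0235 F [-0.6  0.2 -6.5] w 11.4 q6 [-0.    0.23  1.66  0.01  1.28 -1.19]
```

```bash
python3 -m crank '-2 -5 0 0;-6 -15 0 -1;-12 -30 0 -2;-19 -48 0 -3;-27 -68 -1 -5;-36 -88 -1 -6;-44 -107 -1 -7.5;-51 -126 -2 -9;-58 -142 -2 -10;-62 -154 -2 -11;-66 -162 -3 -11.6;-67 -165 -3 -11.6'; python3 -c "
from h import *
snap('scene','s9');snap('top','t9');crop('scene','s9c',120,320,60,210,4)
crop('top','t9c',270,390,100,230,4.6)
go(((559,-166,350),2.955))
im=load('scene')
# predicted tray corners from TCP
o=ctrl.get_obs();p=o['ee_pos'];
for nm,(u0,v0) in(('scene',(120,60)),):
  c=load(nm)['color'][60:210,120:320,::-1]; c=cv2.resize(c,None,fx=4,fy=4,interpolation=cv2.INTER_CUBIC)
  for z,ex in((125,(65,67)),(350-101+45,(55,55)),(350-101,(55,55))):
    P=[[(a-b+.5)*4 for a,b in zip(proj(im,cw(sx*ex[0],sy*ex[1],z)),(u0,v0))] for sx,sy in((1,1),(1,-1),(-1,-1),(-1,1))]
    cv2.polylines(c,[np.int32(P)],True,(0,255,255),1)
  cv2.imwrite('pics/ov9.png',c)
"
```

```text
t: 16.52
ee_pos: [559.1, -166.2, 350.3]
orientation: [-0.292, -3.106, -0.011]
ft_force: [-0.4, 0.4, -7.3]
width: 11.6
go [-0.  -0.2  0.2] spin -0.0
t 16.625 pos [ 559.  -165.8  350.2] yaw 2.954 tilt 0.0235 F [-0.6  1.5 -6.7] w 11.9 q6 [-0.31  0.27  1.6   0.    1.29 -1.69]
```

View pics/ov9.png

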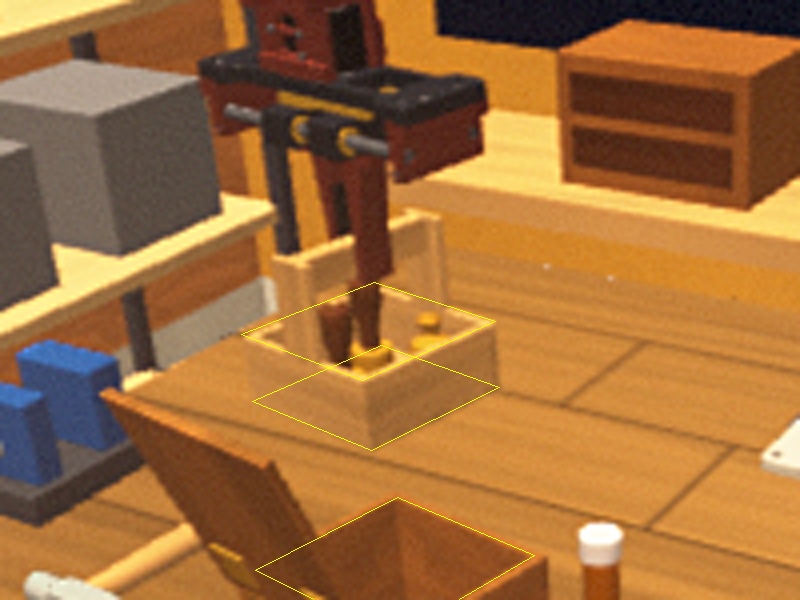

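View pics/s9c.png

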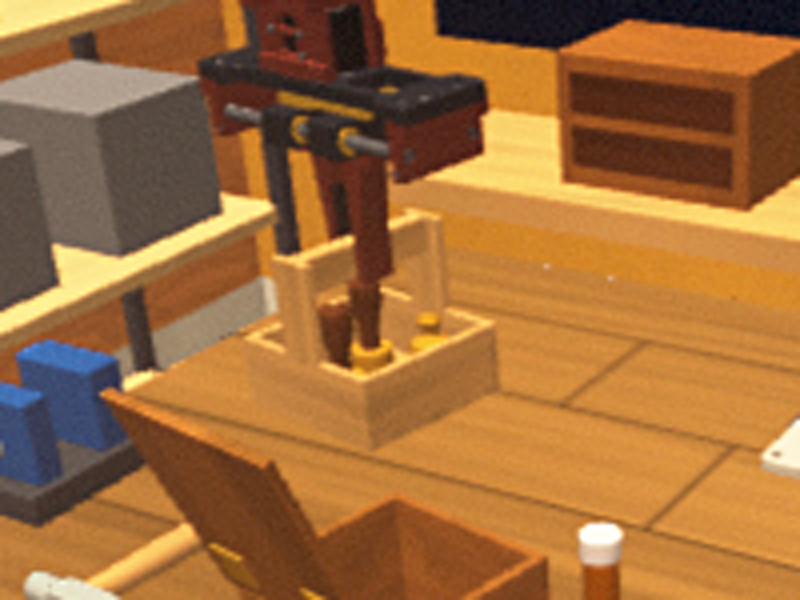

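The tray is level over the case, and its corners match the model overlay within 1–2 mm. All pieces are standing, so I descend.

```bash
python3 -c "
from h import *
go(((559,-166,200),2.955))"; python3 -m crank '0 0 5 0;0 0 15 0;1 0 30 0;1 0 48 0;2 0 66 0;2 0 84 0;2 0 102 0;3 0 118 0;3 0 131 0;3 0 141 0;3 0 147 0;3 0 150 0'; python3 -c "
from h import *
snap('scene','s10');crop('scene','s10c',150,300,120,250,5)
go(((559,-166,112),2.955),((559,-166,109),2.955))"
```

```text
go [ -3.5  -1.  150.2] spin -0.0
t 16.625 pos [ 559.  -165.8  350.2] yaw 2.954 tilt 0.0235 F [-0.6  1.5 -6.7] w 11.9 q6 [-0.31  0.27  1.6   0.    1.29 -1.69]
t: 18.12
ee_pos: [553.0, -163.9, 200.2]
orientation: [-0.292, -3.106, -0.011]
ft_force: [-0.4, -0.4, -6.9]
width: 12.1
go [-8.5 -1.5 87.8] spin -0.0
go [-8.5 -1.5 90.8] spin -0.0
t 18.175 pos [ 552.9 -163.8  200. ] yaw 2.954 tilt 0.0235 F [-0.1 -0.2 -7.3] w 11.9 q6 [-0.31  0.42  1.76  0.    0.99 -1.69]
```

View pics/s10c.png

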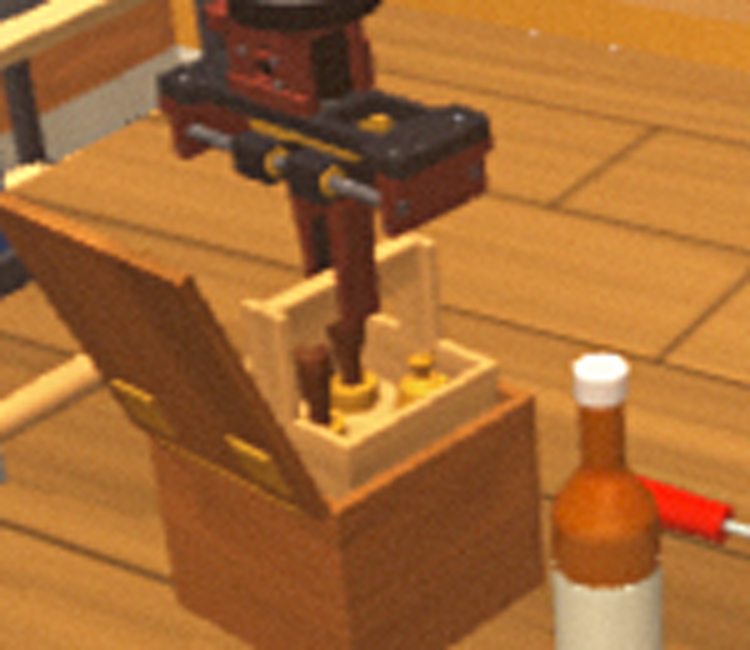

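I guessed the sideways sign wrong on that descent, so the tray sits 6 mm toward the front. It is still inside and touching nothing, so I'll correct that as it goes down.

```bash
python3 -m crank '-3 0 0 0;-6 -1 2 0;-7 -1 8 0;-7 -1 18 0;-7 -1 30 0;-8 -1 43 0;-8 -1 55 0;-8 -1 66 0;-8 -1 75 0;-8 -1 81 0;-8 -1 84 0;-8 -1 84 0'; python3 -c "
from h import *
go(((559,-166,109),2.955))"
```

```text
t: 19.68
ee_pos: [558.8, -165.5, 115.9]
orientation: [-0.292, -3.106, -0.011]
ft_force: [-0.1, -0.9, -7.0]
width: 11.9
go [-0.4 -0.5  6.9] spin -0.0
t 19.675 pos [ 558.8 -165.5  115.9] yaw 2.954 tilt 0.0234 F [-0.1 -0.9 -7. ] w 11.9 q6 [-0.31  0.54  1.79  0.    0.83 -1.7 ]
```

```bash
python3 -m crank '0 0 2 0;0 0 3.5 0;0 0 5 0;0 0 6 0;0 0 7 0;0 0 7 0'; python3 -c "
from h import *
go(((559,-166,109),2.955))"
```

```text
t: 20.42
ee_pos: [558.9, -165.1, 110.0]
orientation: [-0.292, -3.106, -0.012]
ft_force: [-2.9, 5.1, 6.1]
width: 11.8
go [-0.3 -0.9  1. ] spin -0.0
t 20.425 pos [ 558.9 -165.1  110. ] yaw 2.954 tilt 0.0232 F [-2.9  5.1  6.1] w 11.8 q6 [-0.31  0.55  1.79  0.    0.82 -1.7 ]
```

The floor is carrying the load (Fz went from −7 to +6). Release with a partial opening, then retreat upward.

```bash
python3 -m crank '0 0 0 0;0 0 0 0;0 0 0 0;0 0 0 0;0 0 0 0' 0.6; python3 -c "
from h import *
go(((559,-166,300),2.955))"
```

```text
t: 21.05
ee_pos: [558.9, -165.1, 110.0]
orientation: [-0.292, -3.106, -0.012]
ft_force: [0.6, 1.0, 0.2]
width: 35.2
go [   4.     0.2 -190. ] spin -0.0
t 21.05 pos [ 558.9 -165.1  110. ] yaw 2.954 tilt 0.0231 F [0.6 1.  0.2] w 35.2 q6 [-0.31  0.55  1.79  0.    0.82 -1.7 ]
```

```bash
python3 -m crank '0 0 -5 0;1 0 -20 0;1 0 -45 0;2 0 -75 0;3 0 -105 0;3 0 -135 0;4 0 -165 0;4 0 -190 0;30 0 -200 0;80 0 -200 0;130 0 -200 0;150 0 -200 0'; python3 -c "
from h import *
snap('scene','s11');crop('scene','s11c',150,300,120,250,5)
snap('top','t11');crop('top','t11c',190,390,110,250,4)
go()"
```

```text
t: 22.55
ee_pos: [413.7, -138.7, 314.2]
orientation: [-0.292, -3.107, -0.012]
ft_force: [0.2, -0.3, 0.6]
width: 35.1
t 22.65 pos [ 414.9 -139.   314.3] yaw 2.954 tilt 0.0215 F [0.6 0.6 1. ] w 35.0 q6 [-0.35  0.06  1.94  0.    1.16 -1.74]
```

View pics/s11c.png

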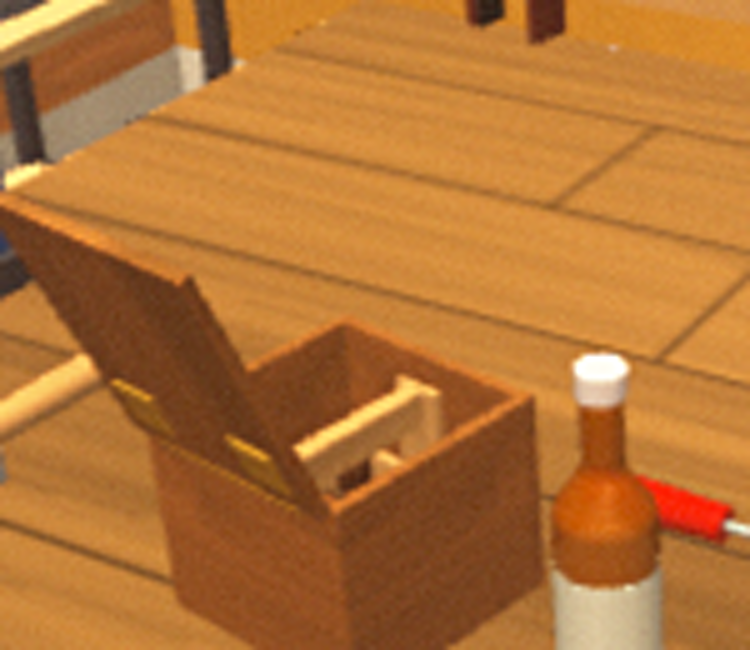

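View pics/t11c.png

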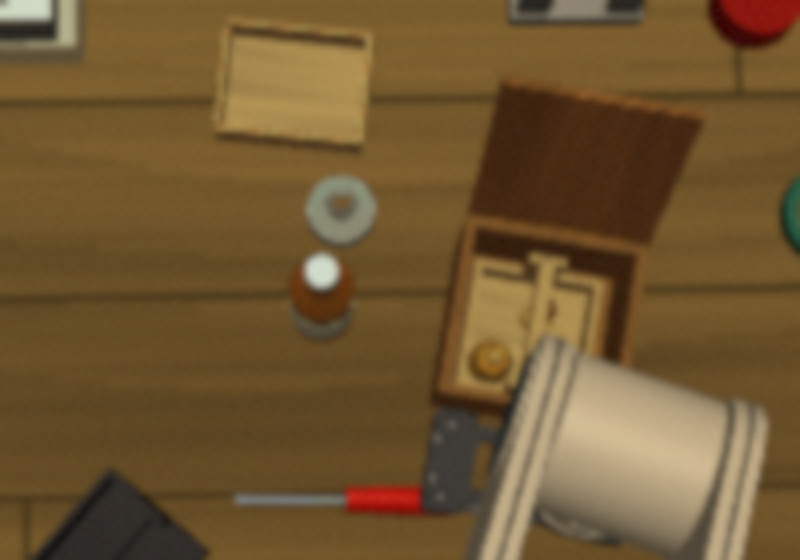

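The tray sits in the case with the lid open, but the arm hides the stamps. I move it aside to check them.

```bash
python3 -m crank '0 -20 -10 0;10 -60 -20 0;15 -110 -20 0;20 -160 -20 0;20 -210 -20 0;20 -250 -20 0;20 -280 -20 0;20 -280 -20 0'; python3 -c "
from h import *
snap('scene','s12')
snap('top','t12');crop('top','t12c',285,375,120,220,5.9)
go()"
```

```text
t: 23.65
ee_pos: [344.1, -413.1, 333.1]
orientation: [-0.296, -3.108, -0.01]
ft_force: [0.0, -0.3, -1.1]
width: 35.2
t 23.75 pos [ 344.  -410.8  333. ] yaw 2.954 tilt 0.0217 F [ 0.1 -0.2  0.3] w 35.2 q6 [-0.89  0.21  1.73 -0.01  1.23 -2.27]
```

View pics/t12c.png

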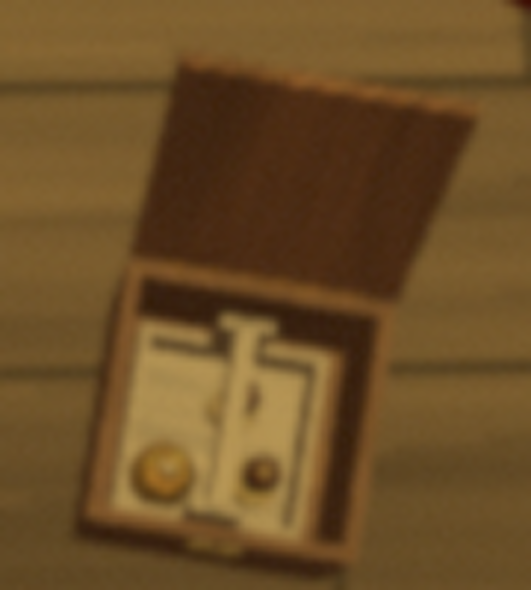

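View pics/s12.png

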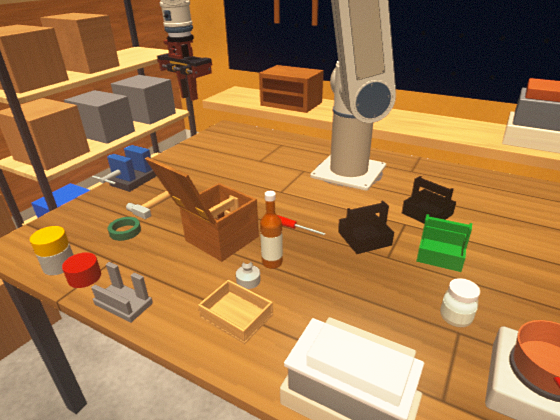

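The bell at (163,470) and one stamp at (262,470) are clearly upright. The other stamp, near (235,405), is half hidden by the rail, so I overlay upright models at the positions in the tray measured at the start.

```bash
python3 - <<'E'
from h import *
im0=dict(load('top')); 
def to_tray(w,cen,yaw): c,s=np.cos(yaw),np.sin(yaw); d=np.array(w[:2])-cen; return np.array([c*d[0]+s*d[1],-s*d[0]+c*d[1]])
T0=np.array([561.2,193.1]); y0=-.588
# handle tops at start (c1 px), z=68
c1=[(149,189),(140,250)]; loc=[to_tray(cp(im0,a,64),T0,y0) for a in c1]; print('start local',loc)
k=5.9
T=np.array([558.9,-165.1]); y1=-.187
img=cv2.resize(im0['color'][120:220,285:375,::-1],None,fx=9,fy=9,interpolation=cv2.INTER_CUBIC)
ang=np.linspace(0,2*np.pi,40)
for l in loc:
    c,s=np.cos(y1),np.sin(y1); w=T+[c*l[0]-s*l[1],s*l[0]+c*l[1]]
    for z,r,col in((20,14,(0,255,255)),(76,8,(0,255,0))):
        P=[[(a-b+.5)*9 for a,b in zip(proj(im0,(w[0]+r*np.cos(t),w[1]+r*np.sin(t),z)),(285,120))] for t in ang]
        cv2.polylines(img,[np.int32(P)],True,col,1)
for z,h in((53,55),):
    c,s=np.cos(y1),np.sin(y1)
    P=[[(a-b+.5)*9 for a,b in zip(proj(im0,(T[0]+c*x-s*y,T[1]+s*x+c*y,z)),(285,120))] for x,y in((h,h),(h,-h),(-h,-h),(-h,h))]
    cv2.polylines(img,[np.int32(P)],True,(255,255,0),1)
cv2.imwrite('pics/ov12.png',img[360:880,60:640])
E
```

```text
start local [array([18.24621505, -7.78548828]), array([-22.03618012, -26.59896821])]
```

View pics/ov12.png

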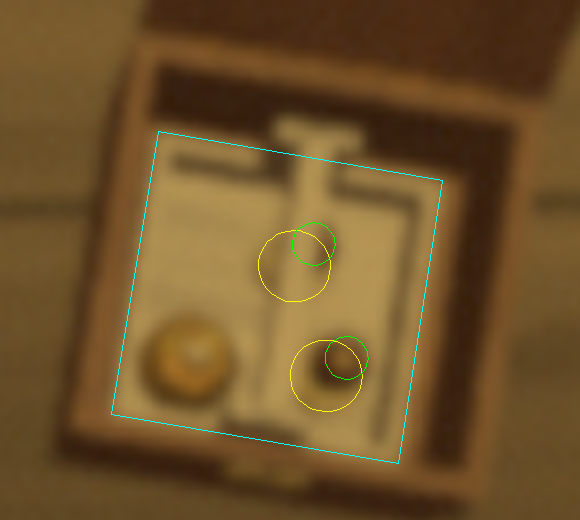

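The upright stamp models land on what shows of both stamps: brass edge left of the rail, dark handle right of it. The tray outline matches the picture, the bystanders look unmoved and the arm touches nothing, so I hand in.

```bash
python3 -c "
from workcell import ctrl
print(ctrl.close_job(), ctrl.get_obs()['t'])"
```

```text
the job is handed in; nothing more can be done
the job is handed in; nothing more can be done
```

The job is handed in at about 24 s of the 72 s allowed; no verdict came back. I pushed the lid up by its front lip with the closed fingers until it fell back onto its stop. Then I carried the tray by its handle over the bottle, set it on the case floor, released it and moved the arm clear.

**Last checks:**
- **Tray:** its outline matches the model within about 2 mm of the case centre. The load passed to the case floor at the expected height before I let go.
- **Bell and stamps:** the bell and one stamp are plainly upright. The second stamp is half hidden by the handle, but what shows of it fits an upright stamp at its starting place.
- **Lid and surroundings:** the lid is open on its stop, the other things look unmoved in the pictures, and the robot touches nothing. I judged the lid and the other things by eye and did not measure them.

**What did not go as planned:**
- On the first descent I used the wrong sideways sign, which put the tray about 6 mm off towards the front. It touched nothing, and I corrected it before setting down.
- Pushing the lid left the tool tilted by about 0.023 rad for the rest of the run. In the pictures the tray still looked level throughout.

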